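Nip up the compression nut on the pantry water fitting

TASK

Run the loose hex nut on the fitting down clockwise with the gripper's fingers, stopping as soon as you feel it finger-tight; then take the open-ended wrench from its wooden rest and give the nut one sixth of a turn more with it. Take the wrench off the nut and lay it back in its rest as you found it, and leave the other things on the counter alone.

Things in the scene. Friction and masses are not known exactly. Their poses are not given: they have to be found in the camera images.
- fitting: Water fitting fixed to the counter: grey base plate 90 x 90 x 12 mm, upright brass body of 46 mm diameter up to 39 mm above the counter with two brass side ports, a washer and a hex nut above it and a 22 mm copper tube standing up through the nut to 102 mm above the counter. Origin: centre of the underside, on the upright axis of nut and tube; z up.
- nut: Brass hex nut, 36 mm across flats, 30 mm tall, underside 55 mm and top 85 mm above the counter (on top a 31 mm collar, 3 mm high). It turns about the fitting's upright axis without visibly rising or sinking. Origin: centre of its underside; z up; two flats face its +y and -y, corners lie on +x and -x; the hex repeats every 60 degrees. Clockwise from above (yaw decreasing) tightens.
- nut_top (a point): Centre of the nut's top face, 30 mm above its origin. At the start the nut turns freely (0.02 N m) for 25 to 75 degrees; where it gets tight is not marked and must be felt: finger-tight is 0.1 to 0.25 N m. Turned on, it drags the washer along against 0.35 N m and stays as turned. Even a light grip of 12 to 15 N can turn it past that point: feel for it in small steps.
- washer: Steel washer, 45 mm diameter, under the nut, 50 to 53 mm above the counter, with one flat tab 9 mm wide that sticks out to 40 mm from the axis. It stands still while the nut is loose, then turns with it: the angle it turns is the nut's extra turn. (The wrench swings 6 to 18 degrees more than the nut, taking up play.) Origin: centre of its underside on the axis; z up, x points to the tab.
- washer_tab (a point): Point on the washer's tab, 34 mm from the axis.
- wrench: Steel open-ended wrench, 260 g. Origin: where the nut's axis lies when the nut is fully home in the jaw, level with the handle's underside; x points out of the open mouth, z up, handle along -x. Head 62 mm wide, 12 mm thick (2 to 14 mm above the origin). Jaw slot 38 mm wide, faces parallel to x, from its floor at x = -21.5 to x = 17 mm, then flares to tips at x = 28, 64 mm wide overall.
- wrench_grip (a point): Middle of the black handle grip, 118 mm behind the wrench's origin, 8 mm above it. The grip is 16 mm wide (y), 16 mm tall, from x = -72 to -190 mm of the wrench; neck 14 mm wide before it; centre of mass near x = -75. On the nut, the wrench's x axis runs through the nut's axis along a corner-to-corner line (nut yaw plus a multiple of 60 degrees), the head between the nut's underside and top.
- rest: Wooden wrench rest fixed to the counter: base plate 140 x 60 x 6 mm, origin at the centre of its underside, z up. Two saddles at x = +52 (top at 32 mm, carries the neck) and x = -52 mm (top at 30 mm, carries the handle), each 12 mm long, with cheeks 10 mm high that leave a slot 30 mm wide along x. Between the saddles there are 92 mm free for fingers, above the base plate.
- rest_seat (a point): Point of the rest where the wrench's origin lies when the wrench is in its rest (x = 108 mm, z = 30 mm in the rest's frame); the wrench's x axis is then along the rest's x axis.
- tin: Bystander: low food tin, 80 mm diameter, 34 mm high.
- cap_nut: Bystander: small loose brass hex nut, 22 mm across flats, 14 mm high.
- spice_jar: Bystander: spice jar, 44 mm diameter, 85 mm high.
- pickle_jar: Bystander: pickle jar, 72 mm diameter, 110 mm high.
- carton: Bystander: upright carton 50 x 120 x 110 mm.
- mug: Bystander: white mug, 80 mm diameter, 90 mm high.
- jar_ring: Bystander: flat steel jar ring, 72 mm diameter, 14 mm high.
Not all that is in view belongs to the job. There is more than one size of the rest; the job needs the largest.

How it is judged:
By the outcome, as a careful person would: the job done as asked, in the order asked, and still so for the second after the job is handed in, with the robot touching nothing.
It also fails if it takes over 72 s, if anything falls off the work surface, if the arm or the gripper's body presses on something with over 40 N, if the wrist force passes 120 N, or if a joint passes its speed limit or range.

ROBOT

A 7-joint arm with a two-finger parallel gripper is mounted at the origin on the work surface. World frame = base frame: x ahead of the robot, y to its left, z up, the work surface at z = 0. Lengths are in m, angles in rad, forces in N, time in s.
With the tool pointing down it reaches from about 0.4 to 0.9 m from the base axis. Payload 5.6 kg.
Tool frame: the origin (TCP) lies at the very end of the fingers, on their centre line; the grasp point (between the pads) lies 19 mm behind it (grip_point_offset is the distance from the TCP to the grasp point, in m); z points along the fingers, y is the line along which they close (so a half turn about z gives the same grasp; the last joint's range is limited). The gripper opens to 92 mm and grips with 3 to 60 N. Pads are 20 mm wide; open, the fingers measure 128 mm over their backs; the gripper's body (75 mm by 189 mm) begins 69 mm behind the grasp point.
Start: joints at [1.073, 0.468, -0.012, 1.603, 0.006, 1.071, -0.056], TCP at [0.285, -0.584, 0.215] pointing down, gripper open.
Joint ranges: [-2.53, 2.53], [-0.31, 2.02], [-1.57, 1.55], [0.28, 2.44], [-1.29, 4.43], [0.15, 1.84], [-2.92, 2.92]. Speed limits (rad/s): [2.57, 2.57, 3.14, 3.14, 3.14, 3.14, 3.14].

INTERFACE

Orientations are given as a unit quaternion [w, x, y, z].
In Python, from plant import read_state, read_camera, close_job, grip_point_offset gives the robot as it stands. The module is installed in compiled form; this text tells all that it offers.
- The arm moves only by the tool apply_moves, never from a script. Its arguments are lists of equal length, an entry for each row: "xyz": the shift along the world's x, y, z normalised to -1 to 1, where 1 is 0.25 m, a list of three; "twist": the turn about the world's z normalised to -1 to 1, where 1 is 90 degrees; "grip": the opening, from 0 (shut) to 1 (fully open). A call has exactly 10 rows; each row is the pose to reach, as a shift and turn from the pose commanded when the call began; what a row does not reach only later rows make up. A row lasts 1/12 s, in which the tool goes at most 41.7 mm and 7.16 degrees, less where a joint would pass 70% of its speed; a pose out of reach is approached as far as the arm can. A call with a number of a shift or a turn outside -1 to 1 is refused whole. A call with a gripper value outside its range is refused whole. The fingers move at their own pace and stop on an object; the grip force is fixed at half the most. Time passes only in rows, so rows that repeat a pose let the fingers close, or fill a call up. It gives the time, the measured TCP pose, the force, the opening and the grip force at its end, in the units of the state.
- read_state(): the state, without advancing time (a new reading comes with each control period).
- read_camera(name): name is "side" or "top"; returns a dict with "pixels" (400x640x3 uint8, red, green, blue), "fx", "fy", "cx", "cy" (pixels), "world_from_camera" (4x4, takes a point from camera to world coordinates). Camera axes: x right, y up, looking along -z (the intrinsics and any distortion apply to the point x, -y, -z); pixel columns grow to the right and rows downward; lengths in m; the calibration is good to about 2 mm. A picture is of the moment at which its call begins. There is no depth.
- close_job(): hands the job in; it is judged then, once.
The state is a dict: "t": time; "joint_positions": joint angles; "joint_vel": joint speeds; "tau": joint torques, N m; "eef_pos": TCP position; "ee_rot": TCP orientation; "force": force on the tool from outside, world axes, zero at the start; "moment": the same for the moment, N m; "opening": opening from 0.0 (shut) to 1.0 (fully open); "gripper_force": force on a finger pad.
Only numpy, scipy, OpenCV 4.12 (cv2) and the standard library are available. Lean on these libraries where they do the work, as an engineer would, in place of code of your own. Each camera call takes 0.05 s, during which the arm holds its last target. There are 200 camera calls.

## Working session

There is one attempt and no reset: what is moved stays moved. The work goes in short steps, Python scripts to look and compute and a tool call to move; the robot and the scene stay as the last step left them, time stands still between calls to the robot, and variables do not carry over. Pictures are saved under pics/ and viewed, at most 10 in all, crops included, and the job is handed in when it is done.

Besides the shell and the picture viewer there is one more tool, called after "Emit:" by a JSON object that holds its "op" and its "data", one argument or row to a line. apply_moves: Moves the arm, as the interface text tells. Scaled input: -1 to 1 covers 0.25 m each way for a shift and 90 degrees each way for a turn. Its arguments: {"type":"object","properties":{"xyz":{"type":"array"},"twist":{"type":"array"},"grip":{"type":"array"}},"required":["xyz","twist","grip"]}

```bash
mkdir -p pics
cat > h.py <<'E'
import numpy as np, cv2
from plant import *
def snap(n,f=None):
    c=read_camera(n)
    if f: cv2.imwrite('pics/'+f,c['pixels'][:,:,::-1])
    return c
def ray(c,u,v,z):
    T=np.array(c['world_from_camera']);d=T[:3,:3]@np.array([(u-c['cx'])/c['fx'],-(v-c['cy'])/c['fy'],-1.])
    o=T[:3,3];return o+d*(z-o[2])/d[2]
def proj(c,p):
    T=np.array(c['world_from_camera']);q=T[:3,:3].T@(np.array(p)-T[:3,3])
    return c['cx']+c['fx']*q[0]/-q[2], c['cy']-c['fy']*q[1]/-q[2]
def crop(c,u0,v0,u1,v1,k,f):
    cv2.imwrite('pics/'+f,cv2.resize(c['pixels'][v0:v1,u0:u1,::-1],None,fx=k,fy=k,interpolation=cv2.INTER_CUBIC))
E
python3 -c "
from h import *
for n in('top','side'):
    c=snap(n,n+'0.png');print(n,{k:v for k,v in c.items() if k!='pixels'})
print(read_state(),grip_point_offset)"
```

```text
top {'fx': 468.75130142154495, 'fy': 468.75130142154495, 'cx': 319.4361422779761, 'cy': 207.25328015411102, 'world_from_camera': array([[-0.00774614,  0.98516276, -0.17144776,  0.31527872],
       [-0.999722  , -0.00381129,  0.02326805,  0.04657641],
       [ 0.02226938,  0.17158034,  0.9849184 ,  1.50162561],
       [ 0.        ,  0.        ,  0.        ,  1.        ]])}
side {'fx': 460.3442383414535, 'fy': 460.3442383414535, 'cx': 320.80381933240113, 'cy': 205.03607845035697, 'world_from_camera': array([[-0.70346861,  0.37776495, -0.6020179 , -0.07609625],
       [-0.71069576, -0.36603556,  0.60077409,  0.66351423],
       [ 0.00659143,  0.85047728,  0.52597048,  0.65162616],
       [ 0.        ,  0.        ,  0.        ,  1.        ]])}
{'t': 0.1, 'joint_positions': array([ 1.07300492,  0.46828184, -0.01156867,  1.60353312,  0.00601816,
        1.0713909 , -0.05631297]), 'joint_vel': array([ 0.00056924, -0.00308645, -0.00131867, -0.0034137 , -0.00030244,
        0.00050772, -0.00039296]), 'tau': array([ 7.66611593e-04, -5.21652675e+01, -1.24458794e-02, -2.44370717e+01,
       -5.67412656e-02,  1.40326042e-02,  7.37800929e-05]), 'eef_pos': array([ 0.28521418, -0.58350008,  0.21373965]), 'ee_rot': array([-7.49861200e-04,  9.74267690e-01,  2.25392646e-01, -2.48344113e-04]), 'force': array([-0.18049869,  0.05448853,  0.43900685]), 'moment': array([-0.00609058,  0.02600945,  0.02193509]), 'gripper_force': 0.0, 'opening': 1.0032416908876252} 0.0187
```

View pics/top0.png

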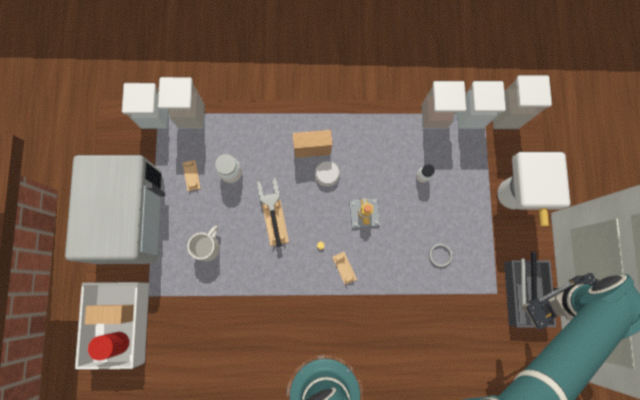

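View pics/side0.png

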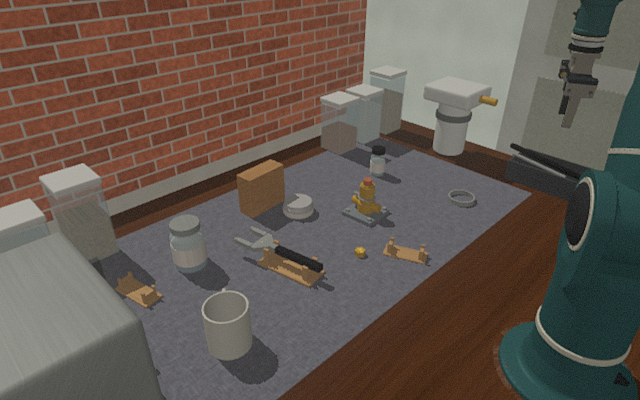

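The scene holds three rests: top pixels (191,176) and (345,268), both small and empty, and (274,222), the largest, which carries the wrench. The fitting is at top (365,212) and side (367,202). I'll confirm in an enlarged crop.

```bash
python3 -c "
from h import *
c=snap('top');s=snap('side')
g=lambda c,u0,v0,w,h,W,H: cv2.resize(c['pixels'][v0:v0+h,u0:u0+w,::-1],(W,H),interpolation=cv2.INTER_CUBIC)
a=np.hstack([g(c,248,174,50,75,400,600),np.vstack([g(c,345,192,40,30,400,300),g(s,337,170,56,56*3//4,400,300)])])
cv2.imwrite('pics/c1.png',a)
cv2.imwrite('pics/c2.png',g(s,225,215,110,75,800,545))
"
```

```text
(no output)
```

View pics/c1.png

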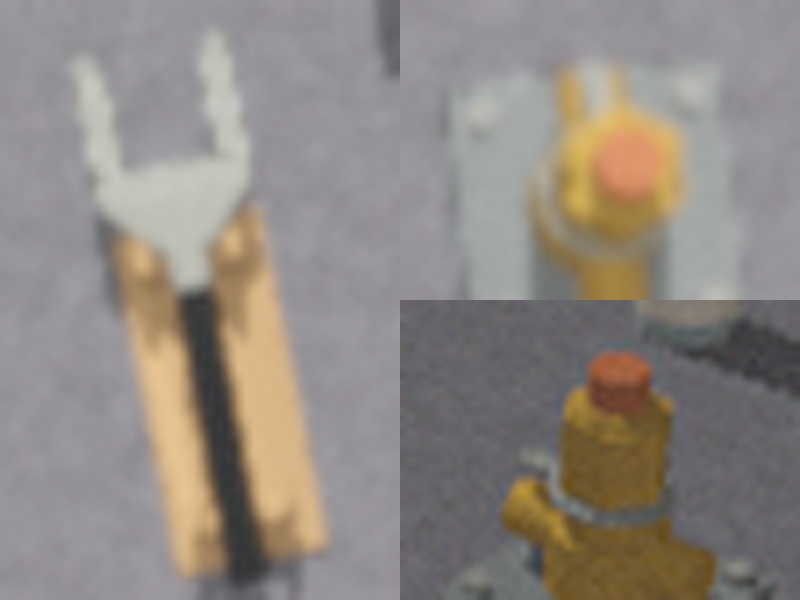

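View pics/c2.png

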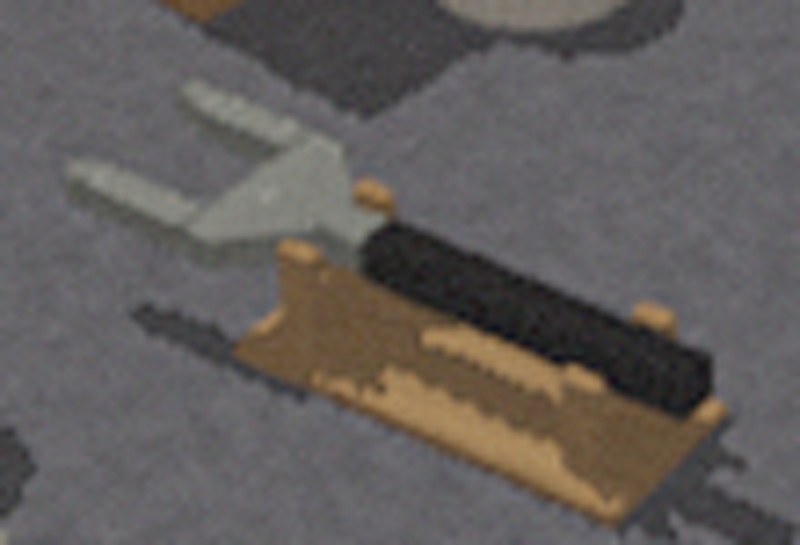

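```bash
cat > fit.py <<'E'
from h import *
from scipy.optimize import least_squares
c=snap('top');s=snap('side')
T=lambda x,y,k,u,v,x0=0,y0=0:(u+(x-x0+.5)/k-.5, v+(y-y0+.5)/k-.5)
k=800/110
tw=[((28,32,12),T(72,58,8,248,174)),((28,-32,12),T(222,36,8,248,174)),((-72,0,16),T(193,290,8,248,174)),((-190,0,16),T(247,576,8,248,174))]
sw=[((28,32,12),T(68,163,k,225,215)),((28,-32,12),T(185,88,k,225,215)),((-72,0,16),T(382,230,k,225,215)),((-190,0,16),T(700,362,k,225,215))]
def f(p,r=0):
    ca,sa=np.cos(p[2]),np.sin(p[2]);o=[]
    for cam,L in((c,tw),(s,sw)):
        for (x,y,z),uv in L:
            x,y,z=x/1e3,y/1e3,z/1e3
            o+=list(np.array(proj(cam,(p[0]+ca*x-sa*y,p[1]+sa*x+ca*y,.030+z)))-uv)
    return o
r=least_squares(f,[.45,.15,0.1]);print('wrench',r.x,np.degrees(r.x[2]),np.round(r.fun,1))
p=r.x;g=p[:2]-.118*np.array([np.cos(p[2]),np.sin(p[2])]);print('grip',g)
a=T(628,163,10,345,192,400,0);b=T(620,366,400/56,337,170,400,300)
print(ray(c,*a,.102),ray(s,*b,.102))
# base plate corners bottom-left etc top crop
for q in((455,75),(722,75)): print(ray(c,*T(*q,10,345,192,400,0),.012))
for q in((120,235),(262,208),(180,575),(328,548)): print('rest',ray(c,*T(*q,8,248,174),.006))
for n,u,v,z in(('tin',327,175,.034),('cap',321,245,.014),('smallrest',345,268,.01),('spice',427,172,.085),('carton',312,140,.11),('ring',441,256,.014)): print(n,ray(c,u,v,z)[:2])
E
python3 fit.py
```

```text
wrench [0.63429075 0.17520448 0.19682562] 11.277277128991697 [-0.1  0.   0.9 -1.1  0.4 -0.8  0.7  0.2 -1.3  2.3  1.6 -0.6 -0.7 -0.2
  0.4  1.2]
grip [0.51856906 0.15212872]
[ 0.55651254 -0.13206954  0.102     ] [ 0.56058506 -0.13584476  0.102     ]
[ 0.60118645 -0.08807401  0.012     ]
[ 0.6008856  -0.17487617  0.012     ]
rest [0.59051402 0.19521246 0.006     ]
rest [0.60143123 0.13794344 0.006     ]
rest [0.45272495 0.16957849 0.006     ]
rest [0.46317614 0.11073533 0.006     ]
tin [ 0.67603007 -0.01326298]
cap [0.45245876 0.0074047 ]
smallrest [ 0.37956702 -0.06803813]
spice [ 0.67241682 -0.32403873]
carton [0.76857464 0.03505181]
ring [ 0.41523476 -0.37440374]
```

Fits agree: wrench origin (0.634, 0.175), yaw 11.2°. The rest corners put its centre at (0.527, 0.153), length ≈141 mm, so it is the largest rest. The nut axis is at (0.558, -0.134). The nut's corners lie roughly along world ±x. The washer tab points along +x, at crop pixel (595,80). Moving above the nut.

Emit:
{"op": "apply_moves", "data": {
  "xyz": [
    [0.6,1,0],
    [0.6,1,0],
    [0.6,1,0],
    [0.6,1,0],
    [0.6,1,0],
    [0.6,1,0],
    [0.6,1,0],
    [0.6,1,0],
    [0.6,1,0],
    [0.6,1,0]
  ],
  "twist": [0.2,0.2,0.2,0.2,0.2,0.2,0.2,0.2,0.2,0.2],
  "grip": [1,1,1,1,1,1,1,1,1,1]
}}

```text
t: 1.13
eef_pos: [0.4353, -0.3344, 0.2147]
ee_rot: [0.0, 0.927, 0.375, -0.0]
force: [-0.4, -0.3, -0.7]
opening: 1.004
gripper_force: 0.0
```

Emit:
{"op": "apply_moves", "data": {
  "xyz": [
    [0.49,0.8,0],
    [0.49,0.8,0],
    [0.49,0.8,0],
    [0.49,0.8,0],
    [0.49,0.8,0],
    [0.49,0.8,0],
    [0.49,0.8,0],
    [0.49,0.8,0],
    [0.49,0.8,0],
    [0.49,0.8,0]
  ],
  "twist": [0.18,0.18,0.18,0.18,0.18,0.18,0.18,0.18,0.18,0.18],
  "grip": [1,1,1,1,1,1,1,1,1,1]
}}

```text
t: 1.97
eef_pos: [0.557, -0.137, 0.2144]
ee_rot: [0.0, 0.866, 0.5, -0.001]
force: [-0.9, -0.4, -0.7]
opening: 1.002
gripper_force: 0.0
```

Emit:
{"op": "apply_moves", "data": {
  "xyz": [
    [0.004,0.01,0],
    [0.004,0.01,-0.4],
    [0.004,0.01,-0.4],
    [0.004,0.01,-0.4],
    [0.004,0.01,-0.62],
    [0.004,0.01,-0.62],
    [0.004,0.01,-0.62],
    [0.004,0.01,-0.62],
    [0.004,0.01,-0.62],
    [0.004,0.01,-0.62]
  ],
  "twist": [0,0,0,0,0,0,0,0,0,0],
  "grip": [1,1,1,1,1,1,1,1,1,1]
}}

```text
t: 2.8
eef_pos: [0.5606, -0.1319, 0.0618]
ee_rot: [0.001, 0.865, 0.502, 0.001]
force: [0.5, 0.5, 0.7]
opening: 0.997
gripper_force: 0.0
```

```bash
cat > st.py <<'E'
from h import *
s=read_state();q=s['ee_rot'];print(s['t'],np.round(s['eef_pos'],4),'toolY',round(np.degrees(2*np.arctan2(q[2],q[1]))-90,2),'F',np.round(s['force'],2),'M',np.round(s['moment'],3),'op',round(s['opening']*92,1),'gf',s['gripper_force'],'q',np.round(s['joint_positions'],2), 'tau7',s['tau'][6])
E
python3 st.py; python3 -c "
from h import *
c=snap('top');s=snap('side')
g=lambda c,u0,v0,w,h,W,H: cv2.resize(c['pixels'][v0:v0+h,u0:u0+w,::-1],(W,H),interpolation=cv2.INTER_CUBIC)
cv2.imwrite('pics/c3.png',np.hstack([g(s,330,150,75,75,600,600)]))"
```

```text
2.8 [ 0.5606 -0.1319  0.0618] toolY -29.77 F [0.52 0.51 0.7 ] M [-0.05  -0.027 -0.002] op 91.7 gf 0.0 q [ 0.39  0.57 -0.28  1.88  0.23  0.72 -0.54] tau7 0.002695462462725118
```

View pics/c3.png

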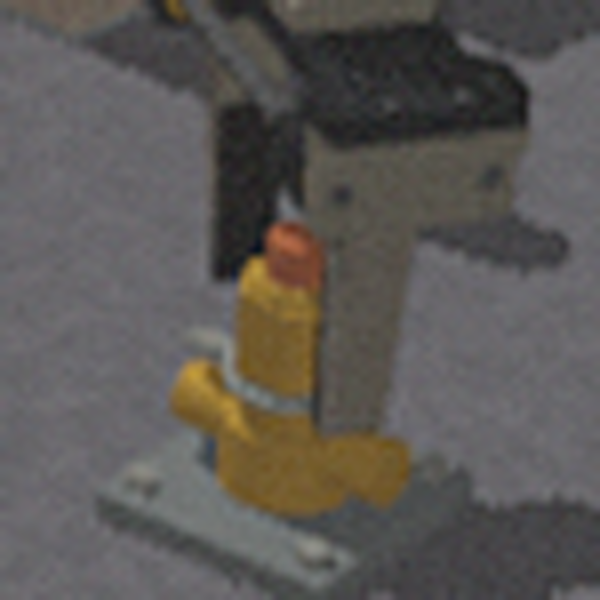

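Fingers straddle the nut. The tab is visible at crop pixel (205,340). Closing.

Emit:
{"op": "apply_moves", "data": {
  "xyz": [
    [0,0,0],
    [0,0,0],
    [0,0,0],
    [0,0,0],
    [0,0,0],
    [0,0,0],
    [0,0,0],
    [0,0,0],
    [0,0,0],
    [0,0,0]
  ],
  "twist": [0,0,0,0,0,0,0,0,0,0],
  "grip": [0.6,0.5,0.45,0.4,0.37,0.34,0.3,0.3,0.3,0.3]
}}

```text
t: 3.73
eef_pos: [0.56, -0.1322, 0.0597]
ee_rot: [0.001, 0.865, 0.502, 0.001]
force: [2.7, -2.2, -2.9]
opening: 0.393
gripper_force: 29.9
```

```bash
python3 st.py
```

```text
3.7333 [ 0.56   -0.1322  0.0597] toolY -29.77 F [ 2.71 -2.25 -2.91] M [-0.505 -0.821  0.035] op 36.1 gf 29.919649930670857 q [ 0.39  0.57 -0.28  1.88  0.23  0.72 -0.54] tau7 -0.023001634399406612
```

Emit:
{"op": "apply_moves", "data": {
  "xyz": [
    [0,0,0],
    [0,0,0],
    [0,0,0],
    [0,0,0],
    [0,0,0],
    [0,0,0],
    [0,0,0],
    [0,0,0],
    [0,0,0],
    [0,0,0]
  ],
  "twist": [-0.03,-0.06,-0.09,-0.12,-0.15,-0.15,-0.15,-0.15,-0.15,-0.15],
  "grip": [0.3,0.3,0.3,0.3,0.3,0.3,0.3,0.3,0.3,0.3]
}}

```text
t: 4.57
eef_pos: [0.5601, -0.1323, 0.0597]
ee_rot: [0.001, 0.918, 0.396, 0.001]
force: [3.9, -2.3, -4.0]
opening: 0.394
gripper_force: 29.9
```

```bash
python3 st.py
```

```text
4.5667 [ 0.5601 -0.1323  0.0597] toolY -43.28 F [ 3.9  -2.33 -4.  ] M [-0.556 -0.893 -0.012] op 36.3 gf 29.92028205189854 q [ 0.35  0.56 -0.23  1.89  0.18  0.71 -0.74] tau7 0.015493899118155241
```

Emit:
{"op": "apply_moves", "data": {
  "xyz": [
    [0,0,0],
    [0,0,0],
    [0,0,0],
    [0,0,0],
    [0,0,0],
    [0,0,0],
    [0,0,0],
    [0,0,0],
    [0,0,0],
    [0,0,0]
  ],
  "twist": [-0.01,-0.02,-0.03,-0.04,-0.05,-0.06,-0.06,-0.06,-0.06,-0.06],
  "grip": [0.3,0.3,0.3,0.3,0.3,0.3,0.3,0.3,0.3,0.3]
}}

```text
t: 5.4
eef_pos: [0.5602, -0.1323, 0.0597]
ee_rot: [0.001, 0.936, 0.353, 0.001]
force: [4.9, -3.3, -3.8]
opening: 0.388
gripper_force: 29.9
```

```bash
python3 st.py
```

```text
5.4 [ 0.5602 -0.1323  0.0597] toolY -48.68 F [ 4.87 -3.29 -3.8 ] M [-0.505 -0.931 -0.059] op 35.7 gf 29.921715608797967 q [ 0.33  0.56 -0.2   1.89  0.16  0.71 -0.82] tau7 0.01710341137368232
```

Emit:
{"op": "apply_moves", "data": {
  "xyz": [
    [0,0,0],
    [0,0,0],
    [0,0,0],
    [0,0,0],
    [0,0,0],
    [0,0,0],
    [0,0,0],
    [0,0,0],
    [0,0,0],
    [0,0,0]
  ],
  "twist": [-0.01,-0.02,-0.03,-0.03,-0.03,-0.03,-0.03,-0.03,-0.03,-0.03],
  "grip": [0.3,0.3,0.3,0.3,0.3,0.3,0.3,0.3,0.3,0.3]
}}

```text
t: 6.23
eef_pos: [0.5602, -0.1324, 0.0597]
ee_rot: [0.001, 0.944, 0.331, 0.001]
force: [4.4, -2.9, -4.6]
opening: 0.39
gripper_force: 29.9
```

```bash
python3 st.py
```

```text
6.2333 [ 0.5602 -0.1324  0.0597] toolY -51.38 F [ 4.4  -2.94 -4.56] M [-0.498 -0.896  0.016] op 35.9 gf 29.922519279643893 q [ 0.32  0.56 -0.19  1.89  0.15  0.71 -0.85] tau7 0.01675721083302051
```

Emit:
{"op": "apply_moves", "data": {
  "xyz": [
    [0,0,0],
    [0,0,0],
    [0,0,0],
    [0,0,0],
    [0,0,0],
    [0,0,0],
    [0,0,0],
    [0,0,0],
    [0,0,0],
    [0,0,0]
  ],
  "twist": [-0.01,-0.02,-0.03,-0.03,-0.03,-0.03,-0.03,-0.03,-0.03,-0.03],
  "grip": [0.3,0.3,0.3,0.3,0.3,0.3,0.3,0.3,0.3,0.3]
}}

```text
t: 7.07
eef_pos: [0.5602, -0.1324, 0.0597]
ee_rot: [0.001, 0.951, 0.308, 0.001]
force: [4.2, -2.3, -4.3]
opening: 0.389
gripper_force: 29.9
```

```bash
python3 st.py
```

```text
7.0667 [ 0.5602 -0.1324  0.0597] toolY -54.09 F [ 4.17 -2.34 -4.33] M [-5.440e-01 -1.002e+00  1.000e-03] op 35.8 gf 29.92335917428136 q [ 0.31  0.56 -0.18  1.89  0.15  0.71 -0.89] tau7 0.016861125477589667
```

Emit:
{"op": "apply_moves", "data": {
  "xyz": [
    [0,0,0],
    [0,0,0],
    [0,0,0],
    [0,0,0],
    [0,0,0],
    [0,0,0],
    [0,0,0],
    [0,0,0],
    [0,0,0],
    [0,0,0]
  ],
  "twist": [-0.01,-0.02,-0.03,-0.03,-0.03,-0.03,-0.03,-0.03,-0.03,-0.03],
  "grip": [0.3,0.3,0.3,0.3,0.3,0.3,0.3,0.3,0.3,0.3]
}}

```text
t: 7.9
eef_pos: [0.5603, -0.1324, 0.0597]
ee_rot: [0.001, 0.958, 0.286, 0.001]
force: [4.5, -3.1, -4.0]
opening: 0.388
gripper_force: 29.9
```

```bash
python3 st.py
```

```text
7.9 [ 0.5603 -0.1324  0.0597] toolY -56.78 F [ 4.46 -3.07 -4.01] M [-0.575 -0.945 -0.016] op 35.7 gf 29.924083531368524 q [ 0.3   0.55 -0.17  1.89  0.14  0.71 -0.93] tau7 0.01687418029177934
```

Emit:
{"op": "apply_moves", "data": {
  "xyz": [
    [0,0,0],
    [0,0,0],
    [0,0,0],
    [0,0,0],
    [0,0,0],
    [0,0,0],
    [0,0,0],
    [0,0,0],
    [0,0,0],
    [0,0,0]
  ],
  "twist": [-0.01,-0.02,-0.03,-0.03,-0.03,-0.03,-0.03,-0.03,-0.03,-0.03],
  "grip": [0.3,0.3,0.3,0.3,0.3,0.3,0.3,0.3,0.3,0.3]
}}

```text
t: 8.73
eef_pos: [0.5602, -0.1324, 0.0597]
ee_rot: [0.001, 0.965, 0.263, 0.001]
force: [3.2, -3.4, -4.2]
opening: 0.386
gripper_force: 29.9
```

```bash
python3 st.py
```

```text
8.7333 [ 0.5602 -0.1324  0.0597] toolY -59.49 F [ 3.25 -3.41 -4.2 ] M [-0.534 -0.958  0.009] op 35.5 gf 29.924834046978503 q [ 0.29  0.55 -0.15  1.89  0.13  0.71 -0.97] tau7 0.016940566711127758
```

Emit:
{"op": "apply_moves", "data": {
  "xyz": [
    [0,0,0],
    [0,0,0],
    [0,0,0],
    [0,0,0],
    [0,0,0],
    [0,0,0],
    [0,0,0],
    [0,0,0],
    [0,0,0],
    [0,0,0]
  ],
  "twist": [-0.01,-0.02,-0.03,-0.03,-0.03,-0.03,-0.03,-0.03,-0.03,-0.03],
  "grip": [0.3,0.3,0.3,0.3,0.3,0.3,0.3,0.3,0.3,0.3]
}}

```text
t: 9.57
eef_pos: [0.5602, -0.1325, 0.0596]
ee_rot: [0.001, 0.971, 0.24, 0.001]
force: [4.0, -3.1, -3.5]
opening: 0.391
gripper_force: 29.9
```

```bash
python3 st.py
```

```text
9.5667 [ 0.5602 -0.1325  0.0596] toolY -62.19 F [ 3.96 -3.13 -3.47] M [-0.601 -0.917 -0.053] op 36.0 gf 29.925605182070285 q [ 0.29  0.55 -0.14  1.89  0.12  0.7  -1.01] tau7 0.016970722354017198
```

Emit:
{"op": "apply_moves", "data": {
  "xyz": [
    [0,0,0],
    [0,0,0],
    [0,0,0],
    [0,0,0],
    [0,0,0],
    [0,0,0],
    [0,0,0],
    [0,0,0],
    [0,0,0],
    [0,0,0]
  ],
  "twist": [-0.01,-0.02,-0.03,-0.03,-0.03,-0.03,-0.03,-0.03,-0.03,-0.03],
  "grip": [0.3,0.3,0.3,0.3,0.3,0.3,0.3,0.3,0.3,0.3]
}}

```text
t: 10.4
eef_pos: [0.5603, -0.1325, 0.0597]
ee_rot: [0.001, 0.976, 0.217, 0.001]
force: [4.3, -2.5, -3.0]
opening: 0.392
gripper_force: 29.9
```

```bash
python3 st.py
```

```text
10.4 [ 0.5603 -0.1325  0.0597] toolY -64.89 F [ 4.25 -2.48 -3.04] M [-0.566 -0.981 -0.021] op 36.0 gf 29.926374396309257 q [ 0.28  0.55 -0.13  1.89  0.11  0.7  -1.05] tau7 0.01704807684291154
```

Emit:
{"op": "apply_moves", "data": {
  "xyz": [
    [0,0,0],
    [0,0,0],
    [0,0,0],
    [0,0,0],
    [0,0,0],
    [0,0,0],
    [0,0,0],
    [0,0,0],
    [0,0,0],
    [0,0,0]
  ],
  "twist": [-0.01,-0.02,-0.03,-0.03,-0.03,-0.03,-0.03,-0.03,-0.03,-0.03],
  "grip": [0.3,0.3,0.3,0.3,0.3,0.3,0.3,0.3,0.3,0.3]
}}

```text
t: 11.23
eef_pos: [0.5603, -0.1325, 0.0597]
ee_rot: [0.001, 0.981, 0.194, 0.001]
force: [5.1, -2.9, -3.1]
opening: 0.39
gripper_force: 29.9
```

```bash
python3 st.py
```

```text
11.2333 [ 0.5603 -0.1325  0.0597] toolY -67.59 F [ 5.06 -2.94 -3.09] M [-0.596 -0.991  0.004] op 35.9 gf 29.927093584556133 q [ 0.27  0.55 -0.12  1.89  0.1   0.7  -1.09] tau7 0.017026468995027244
```

Emit:
{"op": "apply_moves", "data": {
  "xyz": [
    [0,0,0],
    [0,0,0],
    [0,0,0],
    [0,0,0],
    [0,0,0],
    [0,0,0],
    [0,0,0],
    [0,0,0],
    [0,0,0],
    [0,0,0]
  ],
  "twist": [-0.01,-0.02,-0.03,-0.03,-0.03,-0.03,-0.03,-0.03,-0.03,-0.03],
  "grip": [0.3,0.3,0.3,0.3,0.3,0.3,0.3,0.3,0.3,0.3]
}}

```text
t: 12.07
eef_pos: [0.5603, -0.1325, 0.0597]
ee_rot: [0.001, 0.985, 0.171, 0.001]
force: [4.9, -3.0, -3.9]
opening: 0.389
gripper_force: 29.9
```

```bash
python3 st.py
```

```text
12.0667 [ 0.5603 -0.1325  0.0597] toolY -70.29 F [ 4.92 -3.04 -3.89] M [-0.672 -0.998  0.001] op 35.8 gf 29.928709496743977 q [ 0.26  0.55 -0.11  1.89  0.09  0.7  -1.13] tau7 0.008588176569901407
```

Emit:
{"op": "apply_moves", "data": {
  "xyz": [
    [0,0,0],
    [0,0,0],
    [0,0,0],
    [0,0,0],
    [0,0,0],
    [0,0,0],
    [0,0,0],
    [0,0,0],
    [0,0,0],
    [0,0,0]
  ],
  "twist": [-0.01,-0.01,-0.01,-0.01,-0.01,-0.01,-0.01,-0.01,-0.01,-0.01],
  "grip": [0.3,0.3,0.3,0.3,0.3,0.3,0.3,0.3,0.3,0.3]
}}

```text
t: 12.9
eef_pos: [0.5603, -0.1326, 0.0597]
ee_rot: [0.001, 0.987, 0.163, 0.001]
force: [4.5, -3.6, -3.8]
opening: 0.389
gripper_force: 29.9
```

```bash
python3 st.py; python3 -c "
from h import *
m=[]
for i in range(6): read_camera('top'); m.append(read_state()['moment'][2])
print(np.mean(m),np.std(m))"
```

```text
12.9 [ 0.5603 -0.1326  0.0597] toolY -71.18 F [ 4.53 -3.61 -3.82] M [-0.661 -0.97   0.02 ] op 35.8 gf 29.930315155070275 q [ 0.25  0.55 -0.1   1.89  0.09  0.7  -1.14] tau7 -0.005890708125662059
0.006719371252895351 0.01631732121946108
```

Emit:
{"op": "apply_moves", "data": {
  "xyz": [
    [0,0,0],
    [0,0,0],
    [0,0,0],
    [0,0,0],
    [0,0,0],
    [0,0,0],
    [0,0,0],
    [0,0,0],
    [0,0,0],
    [0,0,0]
  ],
  "twist": [-0.01,-0.02,-0.02,-0.02,-0.02,-0.02,-0.02,-0.02,-0.02,-0.02],
  "grip": [0.3,0.3,0.3,0.3,0.3,0.3,0.3,0.3,0.3,0.3]
}}

```text
t: 14.03
eef_pos: [0.5603, -0.1326, 0.0597]
ee_rot: [0.001, 0.989, 0.148, 0.001]
force: [4.9, -2.7, -4.5]
opening: 0.391
gripper_force: 29.9
```

```bash
python3 st.py; python3 -c "
from h import *
m=[]
for i in range(6): read_camera('top'); m.append(read_state()['moment'][2])
print(np.mean(m),np.std(m))"
```

```text
14.0333 [ 0.5603 -0.1326  0.0597] toolY -72.97 F [ 4.92 -2.69 -4.52] M [-0.628 -0.967 -0.028] op 36.0 gf 29.936265293508768 q [ 0.25  0.55 -0.1   1.89  0.08  0.7  -1.17] tau7 -0.05514372722245753
0.07545611172268507 0.023009173824096476
```

Emit:
{"op": "apply_moves", "data": {
  "xyz": [
    [0,0,0],
    [0,0,0],
    [0,0,0],
    [0,0,0],
    [0,0,0],
    [0,0,0],
    [0,0,0],
    [0,0,0],
    [0,0,0],
    [0,0,0]
  ],
  "twist": [-0.01,-0.02,-0.02,-0.02,-0.02,-0.02,-0.02,-0.02,-0.02,-0.02],
  "grip": [0.3,0.3,0.3,0.3,0.3,0.3,0.3,0.3,0.3,0.3]
}}

```text
t: 15.17
eef_pos: [0.5603, -0.1326, 0.0597]
ee_rot: [0.001, 0.991, 0.133, 0.001]
force: [4.9, -3.3, -3.9]
opening: 0.393
gripper_force: 29.9
```

```bash
python3 st.py; python3 -c "
from h import *
m=[]
for i in range(6): read_camera('top'); m.append(read_state()['moment'][2])
print(np.mean(m),np.std(m))"
```

```text
15.1667 [ 0.5603 -0.1326  0.0597] toolY -74.76 F [ 4.93 -3.29 -3.93] M [-0.731 -0.955  0.095] op 36.1 gf 29.9470778927207 q [ 0.24  0.55 -0.09  1.89  0.07  0.7  -1.19] tau7 -0.12776410672813654
0.1310625859858827 0.018471146039068093
```

Finger-tight is reached: about 0.16 N m, up from a free level of about 0.02, so I stop here. That gives nut yaw ≈ 15.2° (mod 60) and its axis at (0.5603, -0.1326). Releasing and lifting.

Emit:
{"op": "apply_moves", "data": {
  "xyz": [
    [0,0,0],
    [0,0,0],
    [0,0,0],
    [0,0,0.0],
    [0,0,0.1],
    [0,0,0.62],
    [0,0,0.62],
    [0,0,0.62],
    [0,0,0.62],
    [0,0,0.62]
  ],
  "twist": [0,0,0,0,0,0,0,0,0,0],
  "grip": [0.6,0.8,1,1,1,1,1,1,1,1]
}}

```text
t: 16.3
eef_pos: [0.5608, -0.1316, 0.2181]
ee_rot: [0.001, 0.991, 0.133, 0.003]
force: [-0.5, 0.1, -0.7]
opening: 0.997
gripper_force: 0.0
```

Emit:
{"op": "apply_moves", "data": {
  "xyz": [
    [-0.09,1,-0.2],
    [-0.09,1,-0.2],
    [-0.09,1,-0.2],
    [-0.09,1,-0.2],
    [-0.09,1,-0.2],
    [-0.09,1,-0.2],
    [-0.09,1,-0.2],
    [-0.09,1,-0.2],
    [-0.09,1,-0.2],
    [-0.09,1,-0.2]
  ],
  "twist": [-0.045,-0.045,-0.045,-0.045,-0.045,-0.045,-0.045,-0.045,-0.045,-0.045],
  "grip": [1,1,1,1,1,1,1,1,1,1]
}}

```text
t: 17.13
eef_pos: [0.5364, 0.1164, 0.1638]
ee_rot: [0.001, 0.995, 0.096, -0.001]
force: [0.5, -0.9, -0.0]
opening: 1.003
gripper_force: 0.0
```

```bash
python3 st.py; python3 -c "
from h import *
c=snap('top');s=snap('side')
g=lambda c,u0,v0,w,h,W,H: cv2.resize(c['pixels'][v0:v0+h,u0:u0+w,::-1],(W,H),interpolation=cv2.INTER_CUBIC)
cv2.imwrite('pics/c4.png',np.hstack([g(c,345,192,40,40,400,400),g(s,340,165,56,56,400,400)]))"
```

```text
17.1333 [0.5364 0.1164 0.1638] toolY -78.94 F [ 0.52 -0.9  -0.05] M [ 0.001  0.015 -0.003] op 92.3 gf 0.0 q [-0.12  0.37 -0.19  1.89  0.09  0.89 -1.73] tau7 0.0051940628327429295
```

View pics/c4.png

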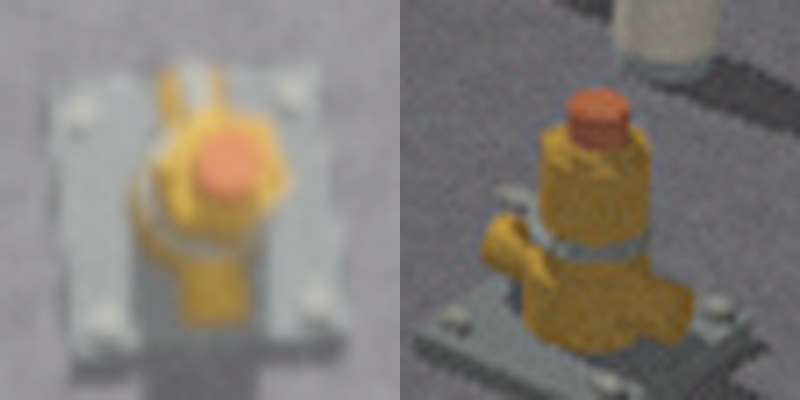

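The tab still points along +x, at crop pixel (200,85), so the washer hasn't visibly turned. Now going down onto the wrench handle.

Emit:
{"op": "apply_moves", "data": {
  "xyz": [
    [0.007,0.163,0],
    [0.007,0.163,-0.1],
    [0.007,0.163,-0.3],
    [0.007,0.163,-0.4],
    [0.007,0.163,-0.5],
    [0.007,0.163,-0.58],
    [0.007,0.163,-0.58],
    [0.007,0.163,-0.58],
    [0.007,0.163,-0.58],
    [0.007,0.163,-0.58]
  ],
  "twist": [0,0,0,0,0,0,0,0,0,0],
  "grip": [1,1,1,1,1,1,1,0.8,0.6,0.5]
}}

```text
t: 18.07
eef_pos: [0.5397, 0.1592, 0.0214]
ee_rot: [-0.0, 0.995, 0.097, 0.002]
force: [0.3, 0.1, 0.5]
opening: 0.806
gripper_force: 0.0
```

Emit:
{"op": "apply_moves", "data": {
  "xyz": [
    [0,0,0],
    [0,0,0],
    [0,0,0],
    [0,0,0],
    [0,0,0],
    [0,0,0],
    [0,0,0],
    [0,0,0],
    [0,0,0],
    [0,0,0]
  ],
  "twist": [0,0,0,0,0,0,0,0,0,0],
  "grip": [0.4,0.35,0.3,0.25,0.2,0.15,0.1,0.1,0.1,0.1]
}}

```text
t: 18.9
eef_pos: [0.5382, 0.159, 0.0195]
ee_rot: [0.0, 0.995, 0.098, -0.0]
force: [-0.4, -0.7, -0.1]
opening: 0.173
gripper_force: 29.9
```

```bash
python3 st.py
```

```text
18.9 [0.5382 0.159  0.0195] toolY -78.8 F [-0.37 -0.69 -0.07] M [-0.179 -0.029 -0.023] op 15.9 gf 29.948118031024933 q [-0.22  0.6  -0.16  1.93  0.16  0.62 -1.86] tau7 0.00047336983698187396
```

Emit:
{"op": "apply_moves", "data": {
  "xyz": [
    [0,0,0.12],
    [0,0,0.24],
    [0,0,0.36],
    [0,-0.1,0.42],
    [0,-0.25,0.42],
    [0,-0.4,0.42],
    [0,-0.55,0.42],
    [0,-0.7,0.42],
    [0,-0.8,0.42],
    [0,-0.88,0.42]
  ],
  "twist": [0,0,0,0,0.03,0.06,0.1,0.14,0.18,0.2],
  "grip": [0.1,0.1,0.1,0.1,0.1,0.1,0.1,0.1,0.1,0.1]
}}

```text
t: 19.73
eef_pos: [0.5372, -0.064, 0.124]
ee_rot: [0.0, 0.968, 0.252, -0.001]
force: [0.0, -0.1, -2.2]
opening: 0.17
gripper_force: 29.9
```

Emit:
{"op": "apply_moves", "data": {
  "xyz": [
    [-0.01,-0.12,0],
    [-0.02,-0.24,0],
    [-0.03,-0.36,0],
    [-0.04,-0.48,0],
    [-0.05,-0.6,0],
    [-0.06,-0.72,0],
    [-0.07,-0.84,0],
    [-0.08,-0.91,0],
    [-0.08,-0.91,0],
    [-0.08,-0.91,0]
  ],
  "twist": [0.05,0.12,0.19,0.26,0.33,0.4,0.46,0.51,0.51,0.51],
  "grip": [0.1,0.1,0.1,0.1,0.1,0.1,0.1,0.1,0.1,0.1]
}}

```text
t: 20.57
eef_pos: [0.5172, -0.2891, 0.1237]
ee_rot: [-0.001, 0.794, 0.608, -0.0]
force: [-0.2, 1.1, -2.6]
opening: 0.17
gripper_force: 29.9
```

```bash
python3 st.py; python3 -c "
from h import *
c=snap('top');s=snap('side')
p=proj(c,(.5189,-.2892,.15));print(p)
g=lambda c,u0,v0,w,h,W,H: cv2.resize(c['pixels'][v0:v0+h,u0:u0+w,::-1],(W,H),interpolation=cv2.INTER_CUBIC)
cv2.imwrite('pics/c5.png',np.hstack([g(c,345,175,80,80,400,400),g(s,330,120,100,100,400,400)]))"
```

```text
20.5667 [ 0.5172 -0.2891  0.1237] toolY -15.11 F [-0.17  1.13 -2.61] M [-0.059 -0.054 -0.015] op 15.6 gf 29.94779348373413 q [ 0.71  0.51 -0.34  1.8   0.21  0.87  0.01] tau7 0.1655581360682845
(np.float64(423.1529392423624), np.float64(217.4993924967523))
```

View pics/c5.png

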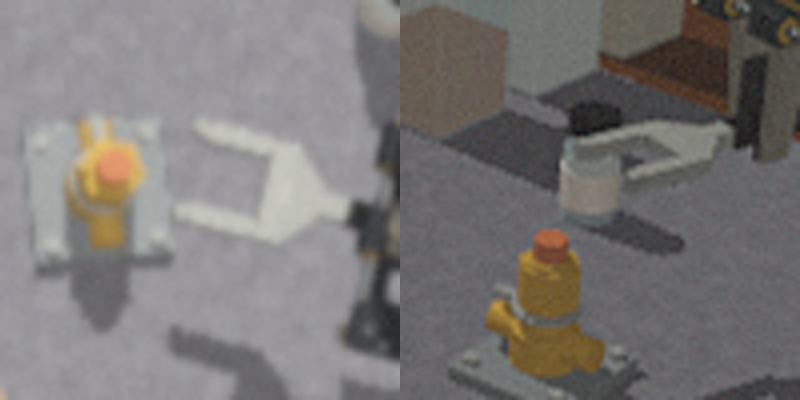

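Emit:
{"op": "apply_moves", "data": {
  "xyz": [
    [0.005,0,-0.1],
    [0.005,0,-0.2],
    [0.005,0,-0.29],
    [0.005,0,-0.29],
    [0.005,0,-0.29],
    [0.005,0,-0.29],
    [0.005,0,-0.29],
    [0.005,0,-0.29],
    [0.005,0,-0.29],
    [0.005,0,-0.29]
  ],
  "twist": [0.003,0.003,0.003,0.003,0.003,0.003,0.003,0.003,0.003,0.003],
  "grip": [0.1,0.1,0.1,0.1,0.1,0.1,0.1,0.1,0.1,0.1]
}}

```text
t: 21.5
eef_pos: [0.5199, -0.2885, 0.0529]
ee_rot: [0.001, 0.791, 0.611, 0.0]
force: [0.5, 0.4, -2.1]
opening: 0.173
gripper_force: 29.9
```

```bash
python3 st.py; python3 -c "
from h import *
c=snap('top')
e=np.array([.5172,-.2891]);d=np.array([.2605,.9655]);n=np.array([-.9655,.2605])
for x,y in((194,122),(174,213)):
    p=ray(c,345+(x+.5)/5-.5,175+(y+.5)/5-.5,.1464)[:2];print((p-e)@d,(p-e)@n)
p=ray(c,345+(200.5)/10-.5,192+82.5/10-.5,.053)[:2];print('tab',p-[.5603,-.1326])
"
```

```text
21.5 [ 0.5199 -0.2885  0.0529] toolY -14.64 F [ 0.48  0.4  -2.09] M [-0.071 -0.088  0.007] op 15.9 gf 29.948002696037292 q [ 0.68  0.61 -0.31  1.84  0.26  0.74 -0.02] tau7 -0.0008743251601117663
0.1256574956051993 -0.02617112155265269
0.12451608437974344 0.029769634349022148
tab [0.03061116 0.00247152]
```

Emit:
{"op": "apply_moves", "data": {
  "xyz": [
    [0.01,0.04,0],
    [0.02,0.08,0],
    [0.03,0.12,0],
    [0.04,0.15,0],
    [0.049,0.187,0],
    [0.049,0.187,0],
    [0.049,0.187,0],
    [0.049,0.187,0],
    [0.049,0.187,0],
    [0.049,0.187,0]
  ],
  "twist": [0,0,0,0,0,0,0,0,0,0],
  "grip": [0.1,0.1,0.1,0.1,0.1,0.1,0.1,0.1,0.1,0.1]
}}

```text
t: 22.38
eef_pos: [0.5314, -0.2421, 0.052]
ee_rot: [-0.0, 0.792, 0.611, -0.0]
force: [-0.9, 0.5, -2.2]
opening: 0.165
gripper_force: 30.0
```

```bash
python3 st.py
```

```text
22.3833 [ 0.5314 -0.2421  0.052 ] toolY -14.68 F [-0.94  0.5  -2.19] M [-0.013  0.056  0.109] op 15.2 gf 29.95764970779419 q [ 0.61  0.6  -0.31  1.86  0.26  0.72 -0.11] tau7 -0.04836644162423909
```

Emit:
{"op": "apply_moves", "data": {
  "xyz": [
    [-0.002,0.01,0],
    [0.0,0.02,0],
    [0.004,0.03,0],
    [0.007,0.04,0],
    [0.01,0.047,0],
    [0.01,0.047,0],
    [0.01,0.047,0],
    [0.01,0.047,0],
    [0.01,0.047,0],
    [0.01,0.047,0]
  ],
  "twist": [0.005,0.005,0.005,0.005,0.005,0.005,0.005,0.005,0.005,0.005],
  "grip": [0.1,0.1,0.1,0.1,0.1,0.1,0.1,0.1,0.1,0.1]
}}

```text
t: 23.22
eef_pos: [0.5343, -0.2297, 0.0521]
ee_rot: [0.0, 0.789, 0.614, 0.0]
force: [1.3, 0.5, -2.5]
opening: 0.17
gripper_force: 29.9
```

```bash
python3 st.py
```

```text
23.2167 [ 0.5343 -0.2297  0.0521] toolY -14.18 F [ 1.35  0.45 -2.46] M [-0.04  -0.258 -0.03 ] op 15.7 gf 29.94003564119339 q [ 0.59  0.59 -0.31  1.87  0.26  0.72 -0.12] tau7 0.05711907637305558
```

```bash
cat > tq.py <<'E'
from h import *
A=np.array([.5603,-.1326]);L=[]
for i in range(5):
    read_camera('top');s=read_state();r=s['eef_pos'][:2]-A;F=s['force'];L.append(s['moment'][2]+r[0]*F[1]-r[1]*F[0])
q=s['ee_rot'];print('T',round(np.mean(L),3),round(np.std(L),3),'wrench yaw',round(np.degrees(2*np.arctan2(q[2],q[1])),2),np.round(s['eef_pos'],4),'R',round(np.hypot(*r),4),'F',np.round(F,1),'t',s['t'])
E
python3 -c "
import numpy as np
def tab(r0,n,da):
    t=np.radians(da)*np.arange(1,n+1)
    r0=np.array(r0);print('from',r0)
    for a in t:
        R=np.array([[np.cos(a),np.sin(a)],[-np.sin(a),np.cos(a)]]);d=(R@r0-r0)/.25;print([round(float(d[0]),3),round(float(d[1]),3),0],round(-np.degrees(a)/90,3))
tab([-.026,-.0971],10,.9)
"; python3 tq.py
```

```text
from [-0.026  -0.0971]
[-0.006, 0.002, 0] -0.01
[-0.012, 0.003, 0] -0.02
[-0.018, 0.005, 0] -0.03
[-0.024, 0.007, 0] -0.04
[-0.03, 0.009, 0] -0.05
[-0.036, 0.012, 0] -0.06
[-0.042, 0.014, 0] -0.07
[-0.048, 0.016, 0] -0.08
[-0.054, 0.019, 0] -0.09
[-0.059, 0.021, 0] -0.1
T 0.006 0.094 wrench yaw 75.82 [ 0.5343 -0.2297  0.0521] R 0.1006 F [ 0.1 -0.4 -2.8] t 23.4667
```

Emit:
{"op": "apply_moves", "data": {
  "xyz": [
    [-0.006,0.002,0],
    [-0.012,0.003,0],
    [-0.018,0.005,0],
    [-0.024,0.007,0],
    [-0.03,0.009,0],
    [-0.03,0.009,0],
    [-0.03,0.009,0],
    [-0.03,0.009,0],
    [-0.03,0.009,0],
    [-0.03,0.009,0]
  ],
  "twist": [-0.01,-0.02,-0.03,-0.04,-0.05,-0.05,-0.05,-0.05,-0.05,-0.05],
  "grip": [0.1,0.1,0.1,0.1,0.1,0.1,0.1,0.1,0.1,0.1]
}}

```text
t: 24.3
eef_pos: [0.5269, -0.2274, 0.0521]
ee_rot: [0.0, 0.812, 0.583, 0.0]
force: [2.8, 1.3, -2.6]
opening: 0.172
gripper_force: 29.9
```

```bash
python3 tq.py;python3 st.py
```

```text
T 0.033 0.057 wrench yaw 71.33 [ 0.5269 -0.2273  0.0521] R 0.1005 F [ 0.7  1.  -3.2] t 24.55
24.55 [ 0.5269 -0.2273  0.0521] toolY -18.67 F [ 0.71  0.97 -3.24] M [ 0.147 -0.5   -0.1  ] op 15.9 gf 29.936640858650208 q [ 0.58  0.58 -0.29  1.89  0.25  0.71 -0.19] tau7 0.09806107264012098
```

Emit:
{"op": "apply_moves", "data": {
  "xyz": [
    [-0.006,0.002,0],
    [-0.012,0.004,0],
    [-0.018,0.006,0],
    [-0.024,0.009,0],
    [-0.029,0.012,0],
    [-0.029,0.012,0],
    [-0.029,0.012,0],
    [-0.029,0.012,0],
    [-0.029,0.012,0],
    [-0.029,0.012,0]
  ],
  "twist": [-0.01,-0.02,-0.03,-0.04,-0.05,-0.05,-0.05,-0.05,-0.05,-0.05],
  "grip": [0.1,0.1,0.1,0.1,0.1,0.1,0.1,0.1,0.1,0.1]
}}

```text
t: 25.38
eef_pos: [0.5196, -0.2245, 0.0521]
ee_rot: [0.0, 0.835, 0.551, 0.0]
force: [4.1, 0.7, -2.5]
opening: 0.171
gripper_force: 29.9
```

```bash
python3 tq.py;python3 st.py
```

```text
T 0.232 0.054 wrench yaw 66.82 [ 0.5196 -0.2245  0.0521] R 0.1005 F [ 3.3  0.8 -2. ] t 25.6333
25.6333 [ 0.5196 -0.2245  0.0521] toolY -23.18 F [ 3.32  0.76 -1.96] M [-0.006 -0.747 -0.134] op 15.5 gf 29.9410280585289 q [ 0.56  0.57 -0.28  1.91  0.23  0.7  -0.25] tau7 0.04777585621923208
```

Emit:
{"op": "apply_moves", "data": {
  "xyz": [
    [-0.006,0.003,0],
    [-0.012,0.005,0],
    [-0.018,0.008,0],
    [-0.023,0.011,0],
    [-0.023,0.011,0],
    [-0.023,0.011,0],
    [-0.023,0.011,0],
    [-0.023,0.011,0],
    [-0.023,0.011,0],
    [-0.023,0.011,0]
  ],
  "twist": [-0.01,-0.02,-0.03,-0.04,-0.04,-0.04,-0.04,-0.04,-0.04,-0.04],
  "grip": [0.1,0.1,0.1,0.1,0.1,0.1,0.1,0.1,0.1,0.1]
}}

```text
t: 26.47
eef_pos: [0.5139, -0.2217, 0.0521]
ee_rot: [0.0, 0.852, 0.524, 0.0]
force: [4.5, 1.2, -2.8]
opening: 0.166
gripper_force: 29.9
```

```bash
python3 tq.py;python3 st.py; python3 -c "
import numpy as np
r0=np.array([-.0464,-.0892])
for k,st in((0,5),):
  for i in range(1,11):
    a=np.radians(st*i);R=np.array([[np.cos(a),np.sin(a)],[-np.sin(a),np.cos(a)]]);d=(R@r0-r0)/.25;print([round(float(d[0]),3),round(float(d[1]),3),0],round(-st*i/90,3))
"
```

```text
T 0.401 0.027 wrench yaw 63.22 [ 0.5139 -0.2217  0.0521] R 0.1005 F [ 5.3  1.1 -2.7] t 26.7167
26.7167 [ 0.5139 -0.2217  0.0521] toolY -26.78 F [ 5.34  1.08 -2.75] M [ 0.038 -1.075 -0.072] op 16.1 gf 29.939080774784088 q [ 0.55  0.56 -0.26  1.92  0.22  0.69 -0.31] tau7 0.06522073410451412
[-0.03, 0.018, 0] -0.056
[-0.059, 0.038, 0] -0.111
[-0.086, 0.06, 0] -0.167
[-0.111, 0.085, 0] -0.222
[-0.133, 0.112, 0] -0.278
[-0.154, 0.141, 0] -0.333
[-0.171, 0.171, 0] -0.389
[-0.186, 0.203, 0] -0.444
[-0.198, 0.236, 0] -0.5
[-0.207, 0.27, 0] -0.556
```

Load reached about 0.35–0.4 N m near wrench yaw 64°, so the washer starts turning there. Swinging 50°.

Emit:
{"op": "apply_moves", "data": {
  "xyz": [
    [-0.03,0.018,0],
    [-0.059,0.038,0],
    [-0.086,0.06,0],
    [-0.111,0.085,0],
    [-0.133,0.112,0],
    [-0.154,0.141,0],
    [-0.171,0.171,0],
    [-0.186,0.203,0],
    [-0.198,0.236,0],
    [-0.207,0.27,0]
  ],
  "twist": [-0.056,-0.111,-0.167,-0.222,-0.278,-0.333,-0.389,-0.444,-0.5,-0.556],
  "grip": [0.1,0.1,0.1,0.1,0.1,0.1,0.1,0.1,0.1,0.1]
}}

```text
t: 27.55
eef_pos: [0.4621, -0.1549, 0.0523]
ee_rot: [0.001, 0.994, 0.112, 0.0]
force: [5.8, -2.5, -3.5]
opening: 0.174
gripper_force: 30.0
```

```bash
python3 tq.py;python3 st.py; python3 -c "
from h import *
c=snap('top');s=snap('side')
g=lambda c,u0,v0,w,h,W,H: cv2.resize(c['pixels'][v0:v0+h,u0:u0+w,::-1],(W,H),interpolation=cv2.INTER_CUBIC)
A=[.5603,-.1326]
for n,cam in(('top',c),('side',s)):
  for a in (0,-30,-50,-60,-70): print(n,a,np.round(proj(cam,(A[0]+.036*np.cos(np.radians(a)),A[1]+.036*np.sin(np.radians(a)),.053)),1))
cv2.imwrite('pics/c6.png',np.hstack([g(c,345,192,40,40,400,400),g(s,340,165,56,56,400,400)]))"
```

```text
T 0.274 0.093 wrench yaw 13.27 [ 0.4621 -0.1552  0.0523] R 0.1008 F [ 4.9 -2.7 -3.3] t 27.8
27.8 [ 0.4621 -0.1552  0.0523] toolY -76.73 F [ 4.87 -2.75 -3.27] M [-0.357 -0.868  0.008] op 15.9 gf 29.952006340026855 q [ 0.3   0.45 -0.05  2.11  0.04  0.59 -1.12] tau7 -0.060527874156832695
top 0 [365.3 198.1]
top -30 [371.  199.6]
top -50 [374.1 202. ]
top -60 [375.3 203.6]
top -70 [376.2 205.4]
side 0 [354.9 191.1]
side -30 [360.9 189.4]
side -50 [365.6 189.2]
side -60 [368.  189.4]
side -70 [370.3 189.8]
```

View pics/c6.png

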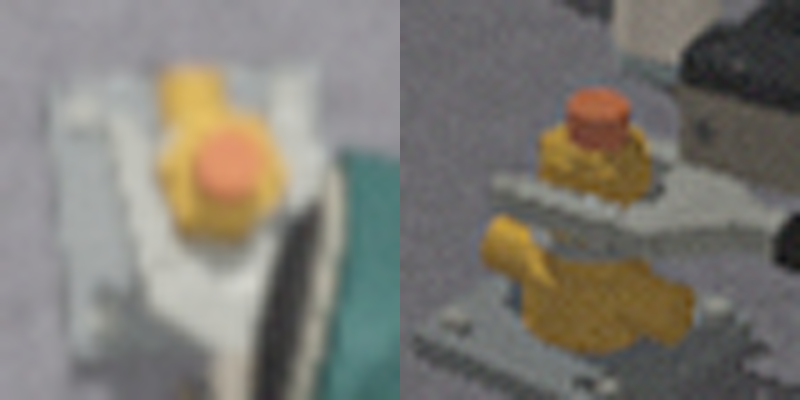

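The tab has left +x and is hidden under the jaw. Finishing the swing to wrench yaw ≈ 4°.

Emit:
{"op": "apply_moves", "data": {
  "xyz": [
    [-0.002,0.012,0],
    [-0.004,0.024,0],
    [-0.006,0.031,0],
    [-0.007,0.044,0],
    [-0.008,0.055,0],
    [-0.009,0.062,0],
    [-0.009,0.062,0],
    [-0.009,0.062,0],
    [-0.009,0.062,0],
    [-0.009,0.062,0]
  ],
  "twist": [-0.02,-0.035,-0.05,-0.07,-0.09,-0.1,-0.1,-0.1,-0.1,-0.1],
  "grip": [0.1,0.1,0.1,0.1,0.1,0.1,0.1,0.1,0.1,0.1]
}}

```text
t: 28.73
eef_pos: [0.4598, -0.1396, 0.0522]
ee_rot: [0.0, 0.999, 0.037, 0.0]
force: [5.2, -2.3, -1.9]
opening: 0.175
gripper_force: 30.0
```

```bash
python3 tq.py;python3 st.py
```

```text
T 0.384 0.061 wrench yaw 4.2 [ 0.4598 -0.1396  0.0522] R 0.1007 F [ 4.1 -3.2 -2.4] t 28.9833
28.9833 [ 0.4598 -0.1396  0.0522] toolY -85.8 F [ 4.06 -3.19 -2.43] M [-0.507 -0.894  0.046] op 16.0 gf 29.956601858139038 q [ 0.24  0.44 -0.02  2.12  0.01  0.58 -1.28] tau7 -0.04441560013219714
```

Emit:
{"op": "apply_moves", "data": {
  "xyz": [
    [0.002,-0.012,0],
    [0.004,-0.024,0],
    [0.005,-0.031,0],
    [0.007,-0.044,0],
    [0.008,-0.055,0],
    [0.009,-0.065,0],
    [0.009,-0.069,0],
    [0.009,-0.069,0],
    [0.009,-0.069,0],
    [0.009,-0.069,0]
  ],
  "twist": [0.02,0.035,0.05,0.07,0.09,0.105,0.11,0.11,0.11,0.11],
  "grip": [0.1,0.1,0.1,0.1,0.1,0.1,0.1,0.1,0.1,0.1]
}}

```text
t: 29.82
eef_pos: [0.4609, -0.156, 0.0518]
ee_rot: [-0.0, 0.992, 0.122, -0.001]
force: [-1.2, -2.3, -2.1]
opening: 0.175
gripper_force: 29.9
```

```bash
python3 tq.py;python3 st.py
```

```text
T -0.024 0.047 wrench yaw 14.07 [ 0.4611 -0.1559  0.0518] R 0.1019 F [-0.8 -2.8 -0.7] t 30.0667
30.0667 [ 0.4611 -0.1559  0.0518] toolY -75.93 F [-0.79 -2.75 -0.69] M [-0.548  0.332 -0.226] op 15.6 gf 29.946091175079346 q [ 0.3   0.45 -0.06  2.11  0.05  0.59 -1.11] tau7 0.22978659253567457
```

Emit:
{"op": "apply_moves", "data": {
  "xyz": [
    [0,-0.004,0],
    [0,-0.004,0],
    [0,-0.004,0.04],
    [0,-0.004,0.08],
    [0,-0.004,0.12],
    [0,-0.004,0.16],
    [0,-0.004,0.2],
    [0,-0.004,0.24],
    [0,-0.004,0.28],
    [0,-0.004,0.28]
  ],
  "twist": [0,0,0,0,0,0,0,0,0,0],
  "grip": [0.1,0.1,0.1,0.1,0.1,0.1,0.1,0.1,0.1,0.1]
}}

```text
t: 30.9
eef_pos: [0.4634, -0.1573, 0.1245]
ee_rot: [0.001, 0.992, 0.123, 0.002]
force: [0.7, -0.0, -2.9]
opening: 0.169
gripper_force: 29.9
```

Emit:
{"op": "apply_moves", "data": {
  "xyz": [
    [0,0,0.01],
    [0,0.1,0.03],
    [0,0.2,0.03],
    [0,0.3,0.03],
    [0,0.4,0.03],
    [0,0.5,0.03],
    [0,0.6,0.03],
    [0,0.6,0.03],
    [0,0.6,0.03],
    [0,0.6,0.03]
  ],
  "twist": [0,0,0,0,0,0,0,0,0,0],
  "grip": [0.1,0.1,0.1,0.1,0.1,0.1,0.1,0.1,0.1,0.1]
}}

```text
t: 31.73
eef_pos: [0.4616, -0.0075, 0.1292]
ee_rot: [0.0, 0.992, 0.123, -0.001]
force: [-1.1, 0.8, -2.7]
opening: 0.173
gripper_force: 29.9
```

```bash
python3 st.py; python3 -c "
from h import *
c=snap('top');s=snap('side')
g=lambda c,u0,v0,w,h,W,H: cv2.resize(c['pixels'][v0:v0+h,u0:u0+w,::-1],(W,H),interpolation=cv2.INTER_CUBIC)
cv2.imwrite('pics/c7.png',np.hstack([g(c,345,182,40,60,400,600),np.vstack([g(s,340,165,56,42,400,300),g(c,260,160,120,90,400,300)])]))"
```

```text
31.7333 [ 0.4616 -0.0075  0.1292] toolY -75.92 F [-1.09  0.77 -2.74] M [-0.017  0.069 -0.03 ] op 15.9 gf 29.947379529476166 q [ 0.06  0.28 -0.14  2.12  0.06  0.75 -1.44] tau7 -0.002114568851538934
```

View pics/c7.png

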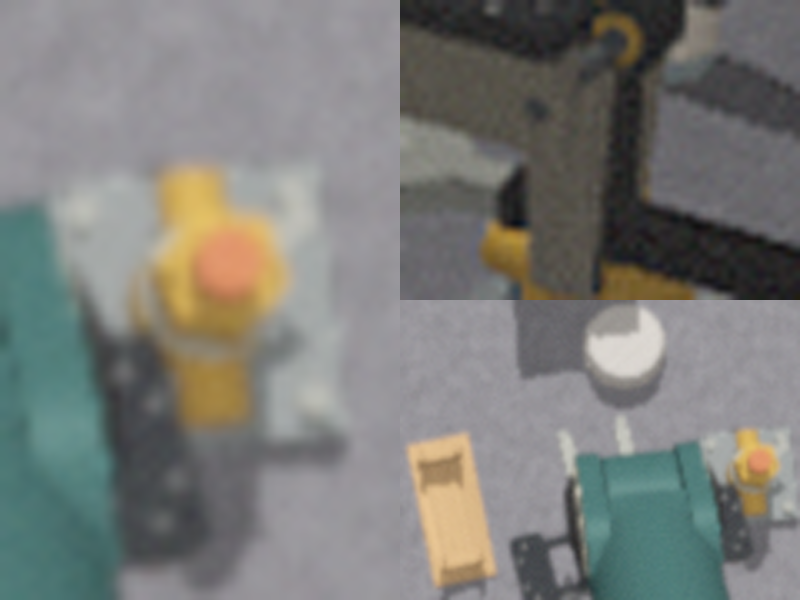

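```bash
python3 -c "
from h import *
c=snap('top','top2.png');b=cv2.imread('pics/top0.png').astype(int);n=c['pixels'][:,:,::-1].astype(int)
A=[.5603,-.1326]
for a in range(30,-120,-10):
  o=[]
  for im in(b,n):
    v=[]
    for r in(.028,.032,.036,.039):
      u,w=proj(c,(A[0]-.003+r*np.cos(np.radians(a)),A[1]+r*np.sin(np.radians(a)),.053));v.append(cv2.getRectSubPix(im.astype(np.float32),(1,1),(u,w))[0,0])
    o.append(np.mean(v,0).astype(int))
  print(a,*o,o[1]-o[0])
d=(n-b)[192:224,358:388].sum(2);print(d[6:18])
cv2.imwrite('pics/c8.png',np.hstack([cv2.resize(x[190:222,356:388].astype(np.uint8),(400,400),interpolation=cv2.INTER_NEAREST) for x in(b,n)]))
"
```

```text
30 [133 155 166] [135 157 169] [2 2 3]
20 [116 159 183] [103 163 192] [-13   4   9]
10 [168 179 184] [112 176 206] [-56  -3  22]
0 [159 178 188] [115 171 199] [-44  -7  11]
-10 [143 165 177] [142 165 178] [-1  0  1]
-20 [161 166 167] [162 167 167] [1 1 0]
-30 [162 168 168] [161 169 171] [-1  1  3]
-40 [161 170 172] [163 176 181] [2 6 9]
-50 [155 164 167] [175 186 189] [20 22 22]
-60 [160 165 165] [173 179 180] [13 14 15]
-70 [163 165 163] [166 168 166] [3 3 3]
-80 [161 162 160] [162 164 162] [1 2 2]
-90 [160 160 158] [161 162 161] [1 2 3]
-100 [162 163 159] [163 163 160] [1 0 1]
-110 [167 167 163] [166 166 163] [-1 -1  0]
[[ 13   4   4   5  -6 -28 -37 -28  -8  11   5  -4  -4   2   6   9   4   5
    5  12  -1  -2   4   0   6   1   7   4   7   2]
 [  5  11  -3  -1  -7 -40 -46 -55 -21   0   4   3  -2  -2  -2  -5   0   2
    5  -8   9   7   1   1   6  11   5  -3   3   2]
 [ -2  12   3   7  -4 -22 -55 -66 -26   7  -2  -1   6  -2   5   2   5   6
    6   0   1   6   2  12  10   3   6   3   6  -5]
 [ -2   0  -5   5  -3  -9 -41 -61 -30  -6   8   8   2   2   6   5  12   8
   -6   2  -1   3  -4
[... 330 characters left out ...]
  3  17  39  69  80  68
   38  21  13   8  13   5   4   6  -2  13   8   6]
 [  7   9  21  27  34  10   8   4   9   1  10   6  -2  16  33  52  63  41
   17   5  14  17   8   7  -4   2  11   3   9  17]
 [ 12  19  36  56  33  17   0   6   7   4  -1  -1  -5  10  33  38  36  19
    7   5   2  12  11   0   4   6  10  -2   7   8]
 [  8  16  46  70  32   7  10   9   1  -1  16  13   2   7  10  26  13   4
   14   9  -4   1   0   7   5   0   5   8   6   5]
 [ -4  -2  21  61  22   5   9   5  -1  -2   1   5   4   4  -8   2   1  -1
    6   7   6   5   4   1   4   4   2   8   5   6]
 [ -8 -36 -15  34  18   9  11   7   7   2  12  11  -8   1  -1  14   8   5
    3   1  10  18   7   0   3  19   5   5  -1   9]]
```

View pics/c8.png

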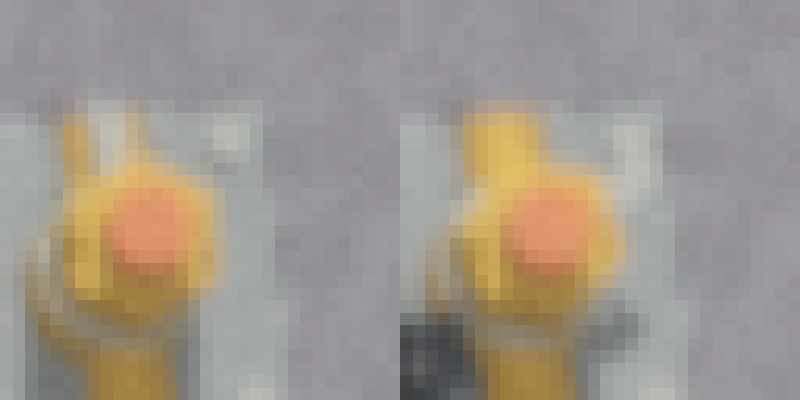

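Emit:
{"op": "apply_moves", "data": {
  "xyz": [
    [0.05,0.1,0],
    [0.1,0.2,0],
    [0.15,0.3,0],
    [0.2,0.4,0],
    [0.25,0.5,0],
    [0.3,0.6,0],
    [0.306,0.666,0],
    [0.306,0.666,0],
    [0.306,0.666,0],
    [0.306,0.666,0]
  ],
  "twist": [-0.032,-0.032,-0.032,-0.032,-0.032,-0.032,-0.032,-0.032,-0.032,-0.032],
  "grip": [0.1,0.1,0.1,0.1,0.1,0.1,0.1,0.1,0.1,0.1]
}}

```text
t: 32.72
eef_pos: [0.5383, 0.1577, 0.1292]
ee_rot: [0.001, 0.995, 0.097, -0.001]
force: [0.4, 1.0, -2.7]
opening: 0.174
gripper_force: 29.9
```

```bash
python3 st.py
cat > rend.py <<'E'
from h import *
from scipy.ndimage import gaussian_filter
A=np.array([.5603,-.1326])
c=snap('top','top3.png');s=snap('side','side3.png')
# model fit: sample diff image (new-old) vs tab silhouettes, per-camera small shift allowed
def mask(cam,a,sh,K=8):
    ca,sa=np.cos(np.radians(a)),np.sin(np.radians(a));P=[]
    for x,y in((.020,.0045),(.040,.0045),(.040,-.0045),(.020,-.0045)):
        u,v=proj(cam,(A[0]+ca*x-sa*y,A[1]+sa*x+ca*y,.053));P.append(((u+sh[0]+.5)*K,(v+sh[1]+.5)*K))
    h=[] # nut occluder
    for z,ph in((.085,0),(.055,0)):
        for k in range(12):
            t=np.radians(30*k);h.append(tuple((np.array(proj(cam,(A[0]+.0195*np.cos(t),A[1]+.0195*np.sin(t),z)))+sh+.5)*K))
    m=np.zeros((400*K,640*K),np.uint8);cv2.fillPoly(m,[np.int32(P)],255)
    cv2.fillConvexPoly(m,cv2.convexHull(np.float32(h)).astype(np.int32),0)
    return cv2.resize(m,(640,400),interpolation=cv2.INTER_AREA)/255.
B={'top':cv2.imread('pics/top0.png'),'side':cv2.imread('pics/side0.png')}
for n,cam,box,shs in(('top',c,(195,218,358,385),[(dx,dy) for dx in(-1,0,1) for dy in(0,1,2)]),('side',s,(178,208,343,392),[(dx,dy) for dx in(-2,-1,0) for dy in(-2,-1,0)])):
    d=np.abs(cam['pixels'][:,:,::-1].astype(float)-B[n]).sum(2)
    y0,y1,x0,x1=box;D=np.clip(d[y0:y1,x0:x1],0,120);D=D-D.mean();R=[]
    for sh in shs:
        M={a:mask(cam,a,np.array(sh))[y0:y1,x0:x1] for a in list(range(-8,17,4))+list(range(-72,-35,3))}
        for a in range(-8,17,4):
            for b in range(-72,-35,3):
                m=np.maximum(M[a],M[b]);m=m-m.mean();R.append(((m*D).sum()/np.sqrt((m*m).sum()*(D*D).sum()),a,b,sh))
    R.sort(reverse=True)
    for r in R[:5]: print(n,r)
b=lambda im:cv2.resize(im[172:212,340:396],(400,286),interpolation=cv2.INTER_CUBIC)
t=lambda im:cv2.resize(im[190:222,356:396],(400,314),interpolation=cv2.INTER_CUBIC)
cv2.imwrite('pics/c9.png',np.hstack([np.vstack([b(B['side']),t(B['top'])]),np.vstack([b(s['pixels'][:,:,::-1]),t(c['pixels'][:,:,::-1])])]))
E
python3 rend.py
```

```text
32.7167 [0.5383 0.1577 0.1292] toolY -78.9 F [ 0.41  0.97 -2.69] M [0.009 0.088 0.007] op 16.0 gf 29.947451055049896 q [-0.21  0.43 -0.16  1.89  0.09  0.83 -1.8 ] tau7 0.0027955574478255585
top (np.float64(0.672134787062122), 8, -51, (0, 1))
top (np.float64(0.6679138219424785), 8, -54, (0, 1))
top (np.float64(0.6600276855082695), 12, -48, (1, 1))
top (np.float64(0.6537987279234703), 12, -51, (1, 1))
top (np.float64(0.6507714533164329), 12, -45, (1, 2))
side (np.float64(0.25941462203430504), 0, -36, (0, 0))
side (np.float64(0.25941462203430504), 0, -39, (0, 0))
side (np.float64(0.25941462203430504), 0, -42, (0, 0))
side (np.float64(0.25941462203430504), 0, -45, (0, 0))
side (np.float64(0.25941462203430504), 0, -48, (0, 0))
```

View pics/c9.png

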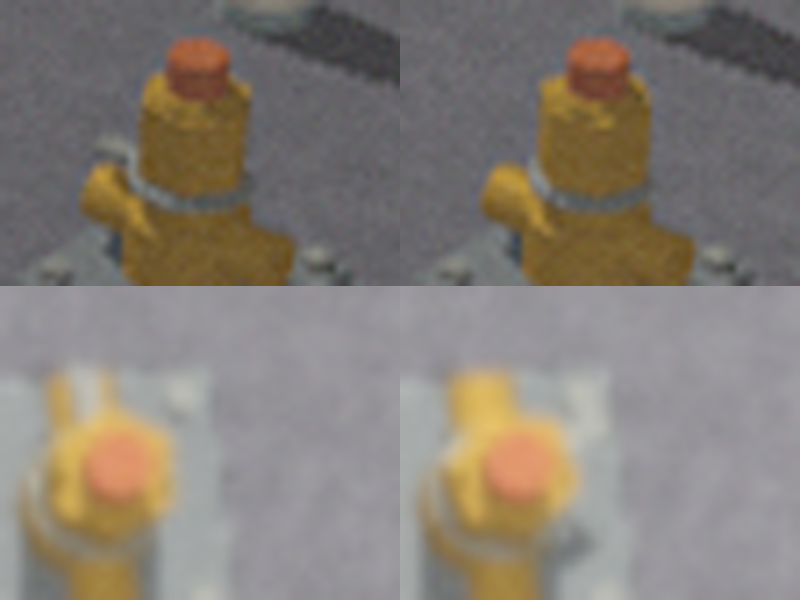

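The top fit gives the tab going from about +8° to about -52°, roughly 60° of turn. That matches the torque-based estimate. Laying the wrench back.

Emit:
{"op": "apply_moves", "data": {
  "xyz": [
    [0,0.005,-0.08],
    [0,0.005,-0.16],
    [0,0.005,-0.24],
    [0,0.005,-0.31],
    [0,0.005,-0.35],
    [0,0.005,-0.38],
    [0,0.005,-0.4],
    [0,0.005,-0.415],
    [0,0.005,-0.43],
    [0,0.005,-0.437]
  ],
  "twist": [0.001,0.001,0.001,0.001,0.001,0.001,0.001,0.001,0.001,0.001],
  "grip": [0.1,0.1,0.1,0.1,0.1,0.1,0.1,0.1,0.1,0.1]
}}

```text
t: 33.65
eef_pos: [0.5388, 0.1609, 0.0205]
ee_rot: [-0.0, 0.995, 0.098, 0.0]
force: [0.6, 0.1, -2.7]
opening: 0.174
gripper_force: 29.9
```

```bash
python3 st.py; python3 -c "
from h import *
c=snap('top','top4.png')
b=cv2.imread('pics/top0.png',0).astype(np.float32);n=cv2.imread('pics/top4.png',0).astype(np.float32)
for box in((174,200,250,288),):
    y0,y1,x0,x1=box
    w=np.eye(2,3,dtype=np.float32)
    try: print(cv2.findTransformECC(b[y0:y1,x0:x1],n[y0:y1,x0:x1],w,cv2.MOTION_EUCLIDEAN))
    except Exception as e: print(e)
    d=(n-b)[y0:y1,x0:x1];print(np.abs(d).mean(),np.abs(d).max())
"
```

```text
33.65 [0.5388 0.1609 0.0205] toolY -78.71 F [ 0.63  0.09 -2.66] M [-0.008  0.092 -0.006] op 16.0 gf 29.947856068611145 q [-0.24  0.6  -0.14  1.93  0.14  0.62 -1.84] tau7 0.000854388672451023
OpenCV(4.12.0) /io/opencv/modules/video/src/ecc.cpp:589: error: (-7:Iterations do not converge) The algorithm stopped before its convergence. The correlation is going to be minimized. Images may be uncorrelated or non-overlapped in function 'findTransformECC'

34.265182 94.0
```

Emit:
{"op": "apply_moves", "data": {
  "xyz": [
    [-0.002,-0.006,0],
    [-0.002,-0.006,-0.002],
    [-0.002,-0.006,-0.004],
    [-0.002,-0.006,-0.004],
    [-0.002,-0.006,-0.004],
    [-0.002,-0.006,-0.004],
    [-0.002,-0.006,-0.004],
    [-0.002,-0.006,-0.004],
    [-0.002,-0.006,-0.004],
    [-0.002,-0.006,-0.004]
  ],
  "twist": [0,0,0,0,0,0,0,0,0,0],
  "grip": [0.1,0.1,0.1,0.1,0.1,0.1,0.1,0.1,0.1,0.1]
}}

```text
t: 34.53
eef_pos: [0.5382, 0.1593, 0.0195]
ee_rot: [0.0, 0.995, 0.098, 0.0]
force: [-0.6, -1.4, 0.1]
opening: 0.17
gripper_force: 29.9
```

```bash
python3 st.py; python3 -c "
from h import *
c=snap('side','side4.png')
b=cv2.imread('pics/side0.png',0).astype(np.float32);n=cv2.imread('pics/side4.png',0).astype(np.float32)
y0,y1,x0,x1=224,250,228,268
d=(n-b)[y0:y1,x0:x1];print(np.abs(d).mean(),np.abs(d).max())
for k in (1,2):
  t=b[y0+4:y1-4,x0+4:x1-4];r=cv2.matchTemplate(n[y0-4:y1+4,x0-4:x1+4],t,cv2.TM_CCOEFF_NORMED);i=np.unravel_index(r.argmax(),r.shape);print(r.max(),i[0]-8,i[1]-8,np.round(r[i[0]-1:i[0]+2,i[1]-1:i[1]+2],2)) if k==1 else 0
w=np.eye(2,3,dtype=np.float32)
try: print(cv2.findTransformECC(b[y0:y1,x0:x1],n[y0:y1,x0:x1],w,cv2.MOTION_TRANSLATION))
except Exception as e: print('ecc fail')
p=np.array(proj(c,(.636,.177,.042)));
for dv in((.001,0),(0,.001)):
  dx=dv[0]*np.cos(.196)-dv[1]*np.sin(.196);dy=dv[0]*np.sin(.196)+dv[1]*np.cos(.196);print('px per mm along/lat',np.array(proj(c,(.636+dx,.177+dy,.042)))-p)
print('px per mm z',np.array(proj(c,(.636,.177,.043)))-p)
"
```

```text
34.5333 [0.5382 0.1593 0.0195] toolY -78.71 F [-0.63 -1.35  0.08] M [-0.09   0.114  0.055] op 15.7 gf 29.946067929267883 q [-0.24  0.6  -0.14  1.93  0.14  0.62 -1.84] tau7 0.014030536694917828
28.100962 105.0
0.21104707 1 0 [[0.19 0.16 0.1 ]
 [0.2  0.21 0.2 ]
 [0.1  0.16 0.19]]
ecc fail
px per mm along/lat [-0.33397939 -0.1465266 ]
px per mm along/lat [-0.29545101  0.21272843]
px per mm z [-0.0326291 -0.3601178]
```

Emit:
{"op": "apply_moves", "data": {
  "xyz": [
    [0,0,0],
    [0,0,0],
    [0,0,0],
    [0,0,0],
    [0,0,0],
    [0,0,0.08],
    [0,0,0.2],
    [0,0,0.36],
    [0,0,0.5],
    [0,0,0.6]
  ],
  "twist": [0,0,0,0,0,0,0,0,0,0],
  "grip": [0.3,0.5,0.7,0.9,1,1,1,1,1,1]
}}

```text
t: 35.42
eef_pos: [0.539, 0.1598, 0.1727]
ee_rot: [-0.0, 0.995, 0.098, 0.002]
force: [0.7, -0.3, 1.0]
opening: 0.875
gripper_force: 0.0
```

Emit:
{"op": "apply_moves", "data": {
  "xyz": [
    [-0.02,-0.16,0.1],
    [-0.04,-0.32,0.1],
    [-0.1,-0.48,0.1],
    [-0.12,-0.64,0.1],
    [-0.15,-0.8,0.1],
    [-0.17,-0.96,0.1],
    [-0.17,-1,0.1],
    [-0.17,-1,0.1],
    [-0.17,-1,0.1],
    [-0.17,-1,0.1]
  ],
  "twist": [0,0,0,0,0,0,0,0,0,0],
  "grip": [1,1,1,1,1,1,1,1,1,1]
}}

```text
t: 36.25
eef_pos: [0.4958, -0.0889, 0.1943]
ee_rot: [-0.0, 0.995, 0.1, 0.0]
force: [0.7, -0.2, 0.6]
opening: 0.999
gripper_force: 0.0
```

```bash
python3 st.py; python3 -c "
from h import *
for name,box in(('top',(178,245,252,294)),('side',(220,290,228,330))):
  c=snap(name,name+'5.png')
  b=cv2.imread('pics/%s0.png'%name,0).astype(np.float32);n=cv2.imread('pics/%s5.png'%name,0).astype(np.float32)
  B=[box]+([(176,195,255,284)] if name=='top' else [(224,250,230,272)])
  for y0,y1,x0,x1 in B:
    d=(n-b)[y0:y1,x0:x1];print(name,np.abs(d).mean(),np.abs(d).max(),np.argwhere(abs(d)>45)[:6].tolist())
    try: print(cv2.findTransformECC(b[y0:y1,x0:x1],n[y0:y1,x0:x1],np.eye(2,3,dtype=np.float32),cv2.MOTION_EUCLIDEAN))
    except Exception: print('ecc fail')
"
```

```text
36.25 [ 0.4958 -0.0889  0.1943] toolY -78.58 F [ 0.66 -0.16  0.63] M [-0.004  0.023  0.017] op 91.9 gf 0.0 q [ 0.17  0.25 -0.07  1.97  0.02  0.92 -1.28] tau7 -0.003804878069786355
top 4.411514 59.0 [[60, 22], [60, 23], [61, 22], [61, 23]]
(0.9253474815838733, array([[ 0.999995  , -0.00316603, -0.30412766],
       [ 0.00316603,  0.999995  ,  0.15370019]], dtype=float32))
top 4.045372 30.0 []
(0.7833309859464277, array([[ 0.9999989 ,  0.00147691, -0.35628083],
       [-0.00147691,  0.9999989 ,  0.11730593]], dtype=float32))
side 4.9935575 69.0 [[27, 55], [41, 64], [41, 65], [41, 87], [42, 66], [42, 67]]
(0.9562148983844561, array([[ 9.9999982e-01, -6.1528897e-04, -3.9681354e-01],
       [ 6.1528897e-04,  9.9999982e-01,  2.2996898e-01]], dtype=float32))
side 5.1858974 32.0 []
(0.9061209060851554, array([[ 0.9999489 ,  0.01010935, -0.28974232],
       [-0.01010935,  0.9999489 ,  0.52956384]], dtype=float32))
```

The wrench is back within about 1–1.5 mm of where it started, and the robot is clear of everything.

```bash
python3 -c "
from plant import close_job
print(close_job())"
```

```text
the job is handed in; nothing more can be done
None
```

The nut is run down finger-tight (about 0.16 N m) and turned roughly 60° more with the wrench. The wrench is back in its rest within about 1.5 mm and the job is handed in at about 36 s; I viewed 11 pictures, one over the limit of 10.

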